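Clear the way and open the push-to-open cabinet

TASK

The black earbud case lies in the way of the hinged door of the little pine cabinet: slide it along the desk with the fingertips, without lifting it, until it is clear of the door's swing. Then press the closed door near its free edge and take the finger away, so that the push-to-open catch springs the door ajar by itself, and with a fingertip behind its free edge push the door wide open, square to the cabinet front or beyond. The door must not bump the case, and the incense dish, the controller and the laptop stand are to be left where they are.

Things in the scene. Friction and masses are not known exactly. Their poses are not given: they have to be found in the camera images.
- cabinet: Little pine cabinet, fixed, 200 deep (its x), 380 wide (its y), 160 high, front to its -x, yaw within 0.3 rad. Origin: centre of its underside on the desk, z = 0. Seen from the robot, the hinged door covers the left half (y = 8 to 188), outer face at x = -100 when shut; two sliding panels fill the right half. Carcass front edge at x = -83, 5 mm behind the shut door; sliding panels inset behind it.
- door (a joint): Hinged pine door's angle, rad: 0 shut and latched, positive swings out to a stop at 1.75; presses in to -0.025. 180 wide, 154 high (z = 4 to 158), 12 thick, no handle. Pressed in 3 mm at the free edge (4 to 6 N; 12 N is ample) its catch trips; on release a plunger pushes it ajar in 0.5 s to about 0.3 rad. Beyond that it moves freely (under 1 N) and stays where left. It does not relatch.
- door_hinge (a point): Point on the door's upright hinge axis, 81 mm above the desk, at the cabinet's left end (its x = -88, y = +184), in the plane of the door's inner face. The door reaches 176 mm from this axis to its free edge, which is near the middle of the cabinet front.
- door_press (a point): On the door's outer face, 155 mm from the hinge axis (21 mm short of the free edge), 125 mm above the desk, 33 mm below the door's top. Moves with the door; its -x points out of the outer face, -y to the free edge. The catch's plunger comes out behind the door 132 mm from the hinge axis, 45 mm above the desk; above 60 mm the gap behind the ajar door (50 mm at its edge) is free.
- case_center (a point): Centre of the black hard-shell earbud case, a loose rounded box lying flat on the desk: 48 (its x) by 62 (its y) by 27 high, centre 13.5 mm above the desk, about 55 g. It starts with its centre 95 to 125 mm before the shut door, inside the quarter circle that the door sweeps; in front of the sliding panels it is out of the door's way.
- dish: Empty white ceramic incense dish, loose, 110 across, 18 high; origin at the centre of its underside. Stands before the right end of the cabinet. Leave it alone.
- controller: Green plastic game controller, loose, about 120 deep by 160 wide by 48 high; origin under its middle. Lies to the left, before the cabinet's left end. Leave it alone.
- stand: Silver aluminium laptop stand, loose, 215 by 220 by about 135 high; origin at the centre of its base plate's underside. Stands to the right of the cabinet. Leave it alone.
There are look-alikes about, which are no part of the job. Of the things that look like the part that bears case_center, the smallest one is meant.

How it is judged:
By the outcome, as a careful person would: the job done as asked, in the order asked, and still so for the second after the job is handed in, with the robot touching nothing.
It also fails if it takes over 61 s, if anything falls off the work surface, if the arm or the gripper's body presses on something with over 40 N, if the wrist force passes 120 N, or if a joint passes its speed limit or range.

ROBOT

A 6-joint arm with a two-finger parallel gripper is mounted at the origin on the work surface. World frame = base frame: x ahead of the robot, y to its left, z up, the work surface at z = 0. Lengths are in m, angles in rad, forces in N, time in s.
With the tool pointing down it reaches from about 0.325 to 0.9 m from the base axis. Payload 3.5 kg.
Tool frame: the origin (TCP) lies at the very end of the fingers, on their centre line; the grasp point (between the pads) lies 19 mm behind it (grip_point_offset is the distance from the TCP to the grasp point, in m); x points along the fingers, y is the direction in which the jaws open and shut, and the axes are right-handed (so a half turn about x gives the same grasp; the last joint's range is limited). The gripper opens to 85 mm and grips with 20 to 120 N. Pads are 22 mm wide; open, the fingers measure 114 mm over their backs; the gripper's body (76 mm by 85 mm) begins 54 mm behind the grasp point. The pads swing forward as they close: fully open they stand 13 mm farther back than shut.
Start: joints at [-1.271, 0.276, -0.026, 1.268, 0, 1.467], TCP at [0.245, -0.575, 0.231] pointing down, gripper open.
Joint ranges: [-3.12, 3.12], [-0.85, 1.88], [-1.08, 1.24], [-1.95, 2.15], [-1.57, 1.53], [-3.14, 3.14]. Speed limits (rad/s): [2.57, 2.57, 3.14, 3.14, 3.14, 3.14].

INTERFACE

Orientations are given as a rotation vector (axis times angle).
In Python, from rig import sense, get_image, camera_params, sign_off, grip_point_offset gives the robot as it stands.
- The arm moves only by the tool send_rows, never from a script. Its argument "targets" is a list of rows, each an object of numbers: "x", "y", "z": the shift along the world's x, y, z in mm; "roll": the turn about the world's z in degrees; "hand": the closure, from 0 (fully open) to 1 (shut). A call has exactly 8 rows; each row is the pose to reach, as a shift and turn from the pose commanded when the call began; what a row does not reach only later rows make up. A row lasts 1/12 s, in which the tool goes at most 41.7 mm and 7.16 degrees, less where a joint would pass 70% of its speed; a pose out of reach is approached as far as the arm can. A call with a gripper value outside its range is refused whole. The fingers move at their own pace and stop on an object; "newtons" is the grip in N (left out, the last holds). Time passes only in rows, so rows that repeat a pose let the fingers close, or fill a call up. It gives the time, the measured TCP pose, the force and the opening at its end, in the units of the state.
- sense(): the state, without advancing time (a new reading comes with each control period).
- get_image(name): name is "scene" or "top" or "wrist"; returns the picture (420x560x3 uint8, red, green, blue); there is no depth.
- camera_params(name): a dict with "fx", "fy", "cx", "cy" (pixels), "T" (4x4, takes a point from camera to world coordinates). Camera axes: x right, y up, looking along -z (the intrinsics and any distortion apply to the point x, -y, -z); pixel columns grow to the right and rows downward; lengths in m; the calibration is good to about 2 mm. The wrist camera is an equidistant fisheye: a pixel r from the principal point sees the ray r / f radians off the axis. A picture is of the moment at which its call begins: read the wrist's pose just before it. camera_params takes no time and is no camera call; for the wrist camera it gives the pose at the moment of the call.
- sign_off(): hands the job in, once; it reports no verdict.
The state is a dict: "clock": time; "qpos": joint angles; "joint_vel": joint speeds; "effort": joint torques, N m; "position": TCP position; "orientation": TCP orientation; "contact_force": force on the tool from outside, world axes, zero at the start; "ft_torque": the same for the moment, N m; "width": finger opening in m.
Only numpy, scipy, OpenCV 4.12 (cv2) and the standard library are available. Lean on these libraries where they do the work, as an engineer would, in place of code of your own. Each camera call takes 0.05 s, during which the arm holds its last target. There are 200 camera calls.

## Working session

There is one attempt and no reset: what is moved stays moved. The work goes in short steps, Python scripts to look and compute and a tool call to move; the robot and the scene stay as the last step left them, time stands still between calls to the robot, and variables do not carry over. Pictures are saved under pics/ and viewed, about 8 in all and at most 12, crops included, and the job is handed in when it is done.

Besides the shell and the picture viewer there is one more tool, called after "Call:" by a JSON object that holds its "api" and its "payload", one argument or row to a line. send_rows: Moves the arm, as the interface text tells. Its arguments: {"type":"object","properties":{"targets":{"type":"array"},"newtons":{"type":"number"}},"required":["targets"]}

```bash
mkdir -p pics; ls; python3 - <<'E'
from rig import *
import cv2,numpy as np
for n in("scene","top"):
    im=get_image(n);cv2.imwrite(f"pics/{n}0.png",im[:,:,::-1])
    p=camera_params(n);print(n,{k:(np.round(v,3).tolist() if k=="T" else v) for k,v in p.items()})
s=sense();print(s);print(grip_point_offset)
E
```

```text
pics
scene {'fx': 464.5497977450016, 'fy': 464.5497977450016, 'cx': 276.8932845920358, 'cy': 219.79647462790012, 'T': [[0.649, -0.55, 0.526, 1.249], [0.761, 0.458, -0.459, -0.626], [0.011, 0.698, 0.716, 1.033], [0.0, 0.0, 0.0, 1.0]]}
top {'fx': 414.4501776535227, 'fy': 414.4501776535227, 'cx': 276.984946254704, 'cy': 205.92046928769093, 'T': [[-0.008, 0.984, -0.176, 0.369], [-1.0, -0.006, 0.011, -0.014], [0.01, 0.176, 0.984, 1.294], [0.0, 0.0, 0.0, 1.0]]}
{'clock': 0.1, 'qpos': array([-1.27139208e+00,  2.77083453e-01, -2.77467974e-02,  1.26800401e+00,
       -2.01733703e-05,  1.46741940e+00]), 'joint_vel': array([-0.00058933, -0.00137525,  0.00560799, -0.00074567, -0.00211036,
        0.00055575]), 'effort': array([ 4.12227455e-04, -4.46709251e+01,  2.96127838e+01,  8.47477815e-03,
       -1.24207513e-04,  3.80497340e-06]), 'position': array([ 0.24477509, -0.57430387,  0.23025361]), 'orientation': array([ 2.00058495,  0.41055035, -2.00103319]), 'contact_force': array([0.35656936, 0.01602063, 0.32357476]), 'ft_torque': array([-0.03985494, -0.01021965, -0.02612508]), 'width': 0.08517979466655443}
0.0187
```

View pics/top0.png

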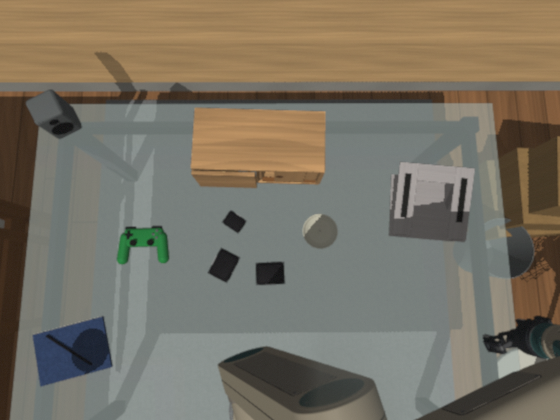

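View pics/scene0.png

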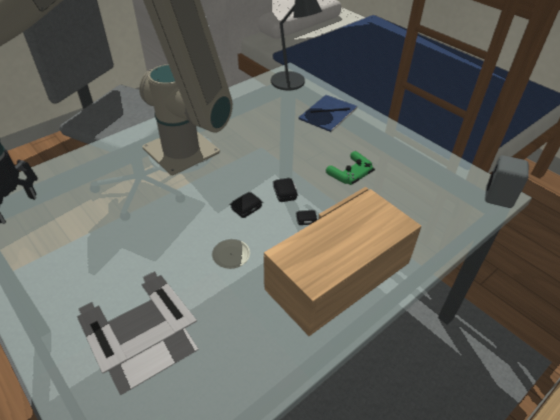

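The top view shows three black boxes at about (234,221), (224,265) and (270,273). The cabinet roof spans (195,109)–(326,183), the dish is at (320,231), the controller at (143,243) and the stand at (432,202). I'll measure the candidates and the cabinet, and take one close crop.

```bash
cat > h.py <<'E'
import cv2,numpy as np
from rig import *
def ray(p,uv):
    uv=np.asarray(uv,float).reshape(-1,2)
    d=np.c_[(uv[:,0]-p["cx"])/p["fx"],-(uv[:,1]-p["cy"])/p["fy"],-np.ones(len(uv))]
    return p["T"][:3,3],d@p["T"][:3,:3].T
def cast(p,uv,z):
    o,d=ray(p,uv);return o+d*((z-o[2])/d[:,2])[:,None]
def proj(p,X):
    X=np.asarray(X,float).reshape(-1,3);c=(X-p["T"][:3,3])@p["T"][:3,:3]
    return np.c_[p["cx"]+p["fx"]*c[:,0]/-c[:,2],p["cy"]-p["fy"]*c[:,1]/-c[:,2]]
E
python3 - <<'E'
from h import *
im=cv2.imread("pics/top0.png");p=camera_params("top")
p["T"]=np.array(p["T"])
m=(im.max(2)<45).astype(np.uint8)
m[:205]=0;m[290:]=0;m[:,:195]=0;m[:,300:]=0
cs,_=cv2.findContours(m,cv2.RETR_EXTERNAL,cv2.CHAIN_APPROX_NONE)
for c in cs:
    if cv2.contourArea(c)<60: continue
    w=cast(p,c.reshape(-1,2),0.02)[:,:2]*1000
    r=cv2.minAreaRect(w.astype(np.float32));print("black",c.reshape(-1,2).mean(0).round(),np.round(r[0]),np.round(r[1]),round(r[2],1))
# cabinet wood roof
hsv=cv2.cvtColor(im,cv2.COLOR_BGR2HSV)
print("hsv roof,front",hsv[140,260],hsv[180,225],hsv[178,285])
w=((hsv[...,0]<22)&(hsv[...,1]>90)&(hsv[...,2]>120)).astype(np.uint8);w[:100]=0;w[200:]=0;w[:,:185]=0;w[:,335:]=0
c=max(cv2.findContours(w,cv2.RETR_EXTERNAL,cv2.CHAIN_APPROX_NONE)[0],key=cv2.contourArea)
print(cv2.approxPolyDP(c,4,True).reshape(-1,2).tolist())
for n,uv in dict(BL=(195,109),BR=(326,111),FR=(326,171),FL=(192,170)).items(): print(n,(cast(p,uv,.16)*1000).round())
a=cv2.resize(im[95:295,110:350],None,fx=3,fy=3,interpolation=cv2.INTER_CUBIC);a=cv2.convertScaleAbs(a,alpha=1.6)
cv2.imwrite("pics/crop1.png",a)
E
```

```text
black [270. 273.] [390.  -6.] [79. 60.] 89.6
black [224. 265.] [416. 135.] [62. 81.] 62.5
black [234. 221.] [549. 105.] [56. 41.] 55.9
hsv roof,front [ 16 117 161] [ 16 114 125] [ 16 116 125]
[[195, 108], [192, 174], [254, 176], [194, 168], [264, 170], [267, 177], [259, 182], [318, 183], [321, 176], [317, 183], [311, 180], [324, 171], [324, 112]]
BL [[858. 208. 160.]]
BR [[ 850. -172.  160.]]
FR [[ 671. -166.  160.]]
FL [[676. 211. 160.]]
```

View pics/crop1.png

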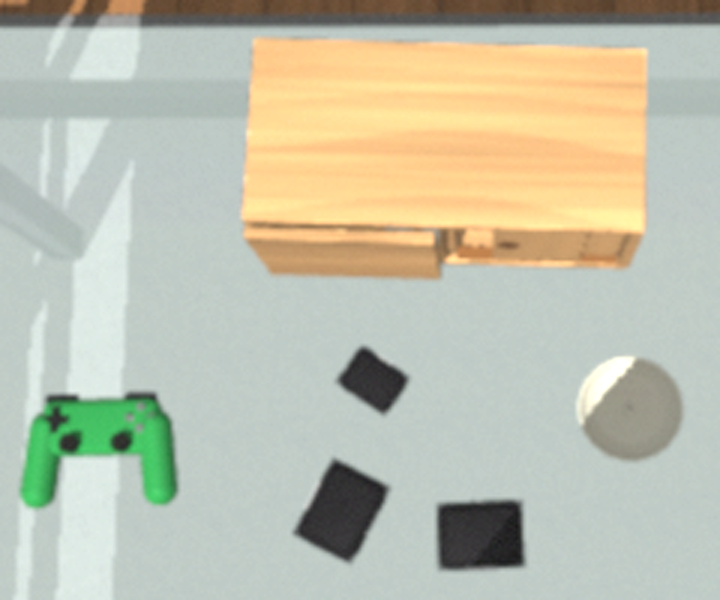

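The crop shows the smallest black box at crop (373,380), which is top-image (234,221), with its long axis at about 56°. The other two, at (224,265) and (270,273), are about 80x60 and so are look-alikes. The dish, controller and stand are all well away from it. I'll cross-check against the scene view and get the tool heading.

```bash
python3 - <<'E'
from h import *
from scipy.spatial.transform import Rotation as R
p=camera_params("top");q=camera_params("scene")
im=cv2.imread("pics/scene0.png")
m=(im.max(2)<45).astype(np.uint8);m[:200]=0;m[230:]=0;m[:,:290]=0;m[:,325:]=0
c=max(cv2.findContours(m,cv2.RETR_EXTERNAL,cv2.CHAIN_APPROX_NONE)[0],key=cv2.contourArea)
mm=cv2.moments(c);uv=(mm["m10"]/mm["m00"],mm["m01"]/mm["m00"])
print("case scene blob",uv,"cast z13.5",(cast(q,uv,.0135)*1000).round(),"top z27",(cast(p,(234,221),.027)*1000).round())
print("roof corners -> scene",proj(q,np.array([[858,208,160],[850,-172,160],[671,-166,160],[676,211,160]])/1000).round().tolist())
print("dish",(cast(p,(320,231),.018)*1000).round(),"ctrl",(cast(p,(143,243),.03)*1000).round())
cy,sy=np.cos(-.017),np.sin(-.017)
f=lambda x,y:(755+x*cy-y*sy,20+x*sy+y*cy)
for n,a in dict(hinge=(-88,184),press=(-100,29),edge=(-100,8)).items(): print(n,np.round(f(*a)))
# door outer bottom right corner in top image, z=4
print("edge bottom proj",proj(p,[np.r_[f(-100,8),4]/1000]),"left",proj(p,[np.r_[f(-100,188),4]/1000]))
r=R.from_rotvec(sense()["orientation"]).as_matrix();print(r.round(2)); print("tool y angle",np.degrees(np.arctan2(r[1,1],r[0,1])))
E
```

```text
case scene blob (305.68152866242036, 216.36305732484075) cast z13.5 [[546. 106.  14.]] top z27 [[549. 104.  27.]]
roof corners -> scene [[419.0, 224.0], [311.0, 301.0], [263.0, 253.0], [367.0, 188.0]]
dish [[ 517. -162.   18.]] ctrl [[483. 379.  30.]]
hinge [670. 205.]
press [656.  51.]
edge [655.  30.]
edge bottom proj [[258.40556136 188.778301  ]] left [[201.78578551 188.13081339]]
[[-0.    0.39 -0.92]
 [ 0.   -0.92 -0.39]
 [-1.   -0.   -0.  ]]
tool y angle -66.92232680254448
```

Call:
{"api": "send_rows", "payload": {
  "targets": [
    {"x": 17,"y": 36,"z": 0,"roll": 7,"hand": 1},
    {"x": 34,"y": 73,"z": 0,"roll": 14,"hand": 1},
    {"x": 50,"y": 109,"z": 0,"roll": 21,"hand": 1},
    {"x": 67,"y": 146,"z": 0,"roll": 28,"hand": 1},
    {"x": 84,"y": 182,"z": 0,"roll": 35,"hand": 1},
    {"x": 101,"y": 218,"z": 0,"roll": 42,"hand": 1},
    {"x": 118,"y": 255,"z": 0,"roll": 49,"hand": 1},
    {"x": 134,"y": 291,"z": 0,"roll": 56,"hand": 1}
  ],
  "newtons": 30
}}

```text
clock: 0.77
position: [0.3791, -0.2818, 0.2309]
orientation: [1.344, 1.117, -1.344]
contact_force: [1.0, -0.4, -0.2]
width: -0.0003
```

Call:
{"api": "send_rows", "payload": {
  "targets": [
    {"x": 17,"y": 36,"z": 0,"roll": 7,"hand": 1},
    {"x": 34,"y": 73,"z": 0,"roll": 14,"hand": 1},
    {"x": 50,"y": 109,"z": 0,"roll": 21,"hand": 1},
    {"x": 67,"y": 146,"z": 0,"roll": 28,"hand": 1},
    {"x": 84,"y": 182,"z": 0,"roll": 35,"hand": 1},
    {"x": 101,"y": 218,"z": 0,"roll": 42,"hand": 1},
    {"x": 118,"y": 255,"z": 0,"roll": 49,"hand": 1},
    {"x": 134,"y": 291,"z": 0,"roll": 56,"hand": 1}
  ]
}}

```text
clock: 1.43
position: [0.5132, 0.0092, 0.231]
orientation: [0.608, 1.484, -0.608]
contact_force: [0.7, -0.0, -0.4]
width: 0.0001
```

Call:
{"api": "send_rows", "payload": {
  "targets": [
    {"x": 17,"y": 36,"z": 0,"roll": 6,"hand": 1},
    {"x": 34,"y": 73,"z": 0,"roll": 11,"hand": 1},
    {"x": 50,"y": 109,"z": -20,"roll": 11,"hand": 1},
    {"x": 67,"y": 146,"z": -40,"roll": 11,"hand": 1},
    {"x": 68,"y": 146,"z": -70,"roll": 11,"hand": 1},
    {"x": 68,"y": 146,"z": -100,"roll": 11,"hand": 1},
    {"x": 68,"y": 146,"z": -130,"roll": 11,"hand": 1},
    {"x": 68,"y": 146,"z": -150,"roll": 11,"hand": 1}
  ]
}}

```text
clock: 2.1
position: [0.5786, 0.1533, 0.0775]
orientation: [0.461, 1.525, -0.465]
contact_force: [-0.1, 0.3, -0.2]
width: -0.0002
```

Call:
{"api": "send_rows", "payload": {
  "targets": [
    {"x": 0,"y": 0,"z": -15,"roll": 0,"hand": 1},
    {"x": 0,"y": 0,"z": -30,"roll": 0,"hand": 1},
    {"x": 0,"y": 0,"z": -43,"roll": 0,"hand": 1},
    {"x": 0,"y": 0,"z": -54,"roll": 0,"hand": 1},
    {"x": 0,"y": 0,"z": -62,"roll": 0,"hand": 1},
    {"x": 0,"y": 0,"z": -68,"roll": 0,"hand": 1},
    {"x": 0,"y": 0,"z": -72,"roll": 0,"hand": 1},
    {"x": 0,"y": 0,"z": -72,"roll": 0,"hand": 1}
  ]
}}

```text
clock: 2.77
position: [0.5806, 0.1529, 0.0087]
orientation: [0.463, 1.521, -0.464]
contact_force: [-0.7, 0.7, 0.1]
width: 0.0
```

```bash
python3 - <<'E'
from h import *
a=get_image("scene")[:,:,::-1];s=sense();print(s["position"].round(4),s["contact_force"].round(1))
b=get_image("wrist")[:,:,::-1]
o=np.zeros((600,800,3),np.uint8)
o[:300,:400]=cv2.resize(b,(400,300))
c=cv2.resize(a[150:270,240:400],(800,600),interpolation=cv2.INTER_CUBIC);cv2.imwrite("pics/sc2.png",np.hstack([cv2.resize(b,(400,300)),cv2.resize(c,(400,300))]))
E
```

```text
[0.581  0.153  0.0093] [ 0.1 -0.5  0. ]
```

View pics/sc2.png

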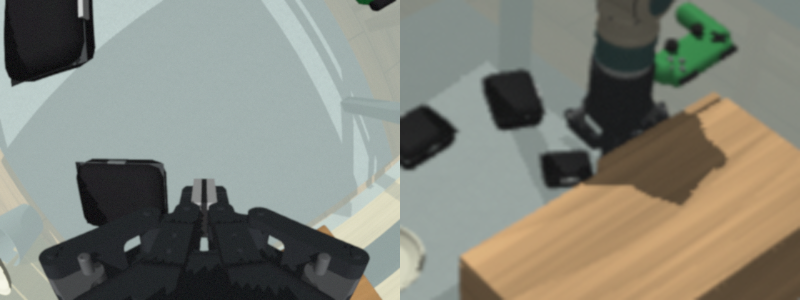

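The wrist view shows the case at (122,195), its end face square to the shut fingertips at (205,190). The scene crop agrees: the case is at (567,168), just in front of the fingers. Pushing now.

Call:
{"api": "send_rows", "payload": {
  "targets": [
    {"x": -4,"y": -6,"z": 0,"roll": 0,"hand": 1},
    {"x": -7,"y": -11,"z": 0,"roll": 0,"hand": 1},
    {"x": -11,"y": -17,"z": 0,"roll": 0,"hand": 1},
    {"x": -15,"y": -24,"z": 0,"roll": 0,"hand": 1},
    {"x": -19,"y": -32,"z": 0,"roll": 0,"hand": 1},
    {"x": -23,"y": -40,"z": 0,"roll": 0,"hand": 1},
    {"x": -27,"y": -48,"z": 0,"roll": 0,"hand": 1},
    {"x": -30,"y": -56,"z": 0,"roll": 0,"hand": 1}
  ]
}}

```text
clock: 3.53
position: [0.5502, 0.096, 0.0093]
orientation: [0.464, 1.521, -0.464]
contact_force: [0.7, 0.2, -0.1]
width: -0.0001
```

```bash
python3 - <<'E'
from h import *
b=get_image("wrist")[:,:,::-1];a=get_image("top")[:,:,::-1]
cv2.imwrite("pics/push1.png",np.hstack([cv2.resize(b,(400,300)),cv2.resize(a[180:300,190:350],(400,300),interpolation=cv2.INTER_CUBIC)]))
E
```

```text
(no output)
```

View pics/push1.png

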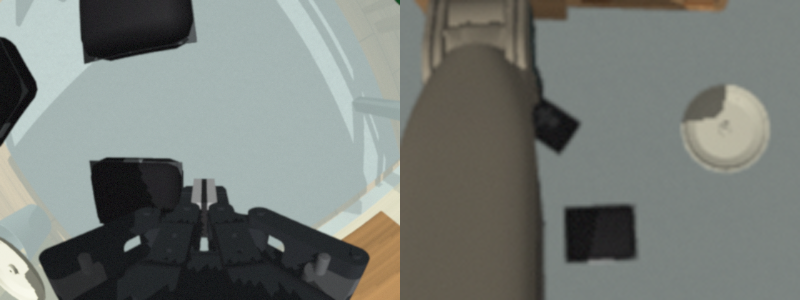

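The case is square against the fingertips (wrist view, right face at about (183,190)) and the look-alikes are clear. I'll carry on to the target and then back off.

Call:
{"api": "send_rows", "payload": {
  "targets": [
    {"x": -4,"y": -9,"z": 0,"roll": 0,"hand": 1},
    {"x": -9,"y": -19,"z": 0,"roll": 0,"hand": 1},
    {"x": -14,"y": -30,"z": 0,"roll": 0,"hand": 1},
    {"x": -19,"y": -41,"z": 0,"roll": 0,"hand": 1},
    {"x": -24,"y": -52,"z": 0,"roll": 0,"hand": 1},
    {"x": -28,"y": -62,"z": 0,"roll": 0,"hand": 1},
    {"x": -32,"y": -70,"z": 0,"roll": 0,"hand": 1},
    {"x": -34,"y": -75,"z": 0,"roll": 0,"hand": 1}
  ]
}}

```text
clock: 4.3
position: [0.5161, 0.0208, 0.0092]
orientation: [0.464, 1.521, -0.465]
contact_force: [-0.1, 0.5, 0.3]
width: 0.0001
```

Call:
{"api": "send_rows", "payload": {
  "targets": [
    {"x": 0,"y": 0,"z": 0,"roll": 0,"hand": 1},
    {"x": 4,"y": 8,"z": 0,"roll": 0,"hand": 1},
    {"x": 10,"y": 18,"z": 0,"roll": 0,"hand": 1},
    {"x": 18,"y": 32,"z": 10,"roll": 6,"hand": 1},
    {"x": 20,"y": 35,"z": 40,"roll": 13,"hand": 1},
    {"x": 20,"y": 35,"z": 75,"roll": 20,"hand": 1},
    {"x": 20,"y": 35,"z": 105,"roll": 27,"hand": 1},
    {"x": 20,"y": 35,"z": 108,"roll": 34,"hand": 1}
  ]
}}

```text
clock: 4.97
position: [0.5427, 0.0589, 0.1238]
orientation: [-0.007, 1.559, 0.008]
contact_force: [1.4, -0.8, 0.4]
width: -0.0001
```

```bash
python3 - <<'E'
from h import *
s=sense();print(s["position"].round(4),s["clock"])
b=get_image("wrist")[:,:,::-1];a=get_image("top")[:,:,::-1]
cv2.imwrite("pics/push2.png",np.hstack([cv2.resize(b,(400,300)),cv2.resize(a[150:300,180:380],(400,300),interpolation=cv2.INTER_CUBIC)]))
a=get_image("scene")[:,:,::-1];q=camera_params("scene");cv2.imwrite("pics/scene3.png",a)
m=(a.max(2)<45).astype(np.uint8);m[:150]=0;m[300:]=0;m[:,:200]=0;m[:,350:]=0
for c in cv2.findContours(m,cv2.RETR_EXTERNAL,cv2.CHAIN_APPROX_NONE)[0]:
    if cv2.contourArea(c)>50:
        uv=c.reshape(-1,2).mean(0);print(cv2.contourArea(c),uv.round(),(cast(q,uv,.0135)*1000).round())
E
```

```text
[0.5427 0.0589 0.1238] 4.9667
176.5 [263. 225.] [[489. -18.  14.]]
414.0 [246. 205.] [[386.  -3.  14.]]
1002.0 [292. 174.] [[366. 209.  14.]]
```

View pics/push2.png

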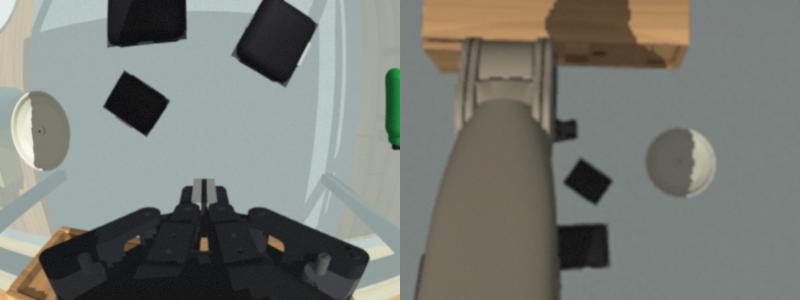

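The case now sits at about (489,-18): top crop (588,181), wrist (137,103). It is 33 cm or more from every other item's spot bar the box at about 10 cm, and well outside the door circle. Next I move in front of the press point.

Call:
{"api": "send_rows", "payload": {
  "targets": [
    {"x": 10,"y": -1,"z": -2,"roll": 0,"hand": 1},
    {"x": 25,"y": -3,"z": -4,"roll": 0,"hand": 1},
    {"x": 45,"y": -5,"z": -5,"roll": 0,"hand": 1},
    {"x": 65,"y": -6,"z": -5,"roll": 0,"hand": 1},
    {"x": 80,"y": -6,"z": -5,"roll": 0,"hand": 1},
    {"x": 90,"y": -6,"z": -5,"roll": 0,"hand": 1},
    {"x": 92,"y": -6,"z": -5,"roll": 0,"hand": 1},
    {"x": 92,"y": -6,"z": -5,"roll": 0,"hand": 1}
  ]
}}

```text
clock: 5.78
position: [0.6288, 0.0511, 0.1108]
orientation: [-0.0, 1.573, 0.001]
contact_force: [0.1, -0.4, -0.7]
width: -0.0002
```

```bash
python3 - <<'E'
from h import *
s=sense();print(s["position"].round(4),s["contact_force"].round(1),s["clock"])
b=get_image("wrist")[:,:,::-1];a=get_image("scene")[:,:,::-1]
cv2.imwrite("pics/pre.png",np.hstack([cv2.resize(b,(400,300)),cv2.resize(a[130:280,240:440],(400,300),interpolation=cv2.INTER_CUBIC)]))
E
```

```text
[0.6288 0.0511 0.1108] [ 0.1 -0.4 -0.7] 5.7833
```

View pics/pre.png

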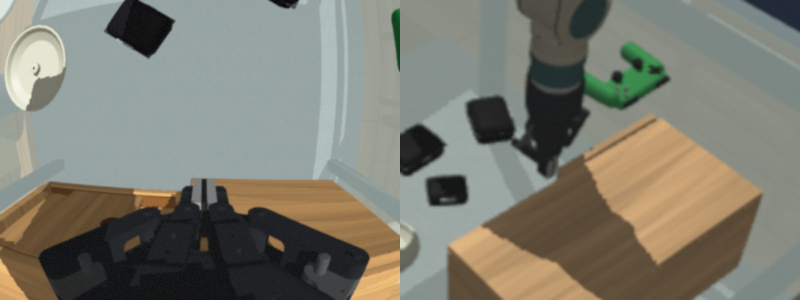

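Wrist view: fingertips at (205,190), just in front of the door's outer face, with the free edge at about (183,185) to their left. That fits 21 mm from the edge. I'll ease in.

Call:
{"api": "send_rows", "payload": {
  "targets": [
    {"x": 3,"y": 0,"z": 0,"roll": 0,"hand": 1},
    {"x": 6,"y": 0,"z": 0,"roll": 0,"hand": 1},
    {"x": 9,"y": 0,"z": 0,"roll": 0,"hand": 1},
    {"x": 11,"y": 0,"z": 0,"roll": 0,"hand": 1},
    {"x": 13,"y": 0,"z": 0,"roll": 0,"hand": 1},
    {"x": 14,"y": 0,"z": 0,"roll": 0,"hand": 1},
    {"x": 15,"y": 0,"z": 0,"roll": 0,"hand": 1},
    {"x": 15,"y": 0,"z": 0,"roll": 0,"hand": 1}
  ]
}}

```text
clock: 6.55
position: [0.6442, 0.051, 0.1123]
orientation: [-0.001, 1.571, 0.001]
contact_force: [-0.0, 0.7, -0.6]
width: -0.0
```

Call:
{"api": "send_rows", "payload": {
  "targets": [
    {"x": 0.5,"y": 0,"z": 0,"roll": 0,"hand": 1},
    {"x": 1,"y": 0,"z": 0,"roll": 0,"hand": 1},
    {"x": 1.5,"y": 0,"z": 0,"roll": 0,"hand": 1},
    {"x": 2,"y": 0,"z": 0,"roll": 0,"hand": 1},
    {"x": 2.5,"y": 0,"z": 0,"roll": 0,"hand": 1},
    {"x": 3,"y": 0,"z": 0,"roll": 0,"hand": 1},
    {"x": 3,"y": 0,"z": 0,"roll": 0,"hand": 1},
    {"x": 3,"y": 0,"z": 0,"roll": 0,"hand": 1}
  ]
}}

```text
clock: 7.22
position: [0.6464, 0.051, 0.1121]
orientation: [-0.001, 1.572, 0.001]
contact_force: [-1.1, 0.1, 0.7]
width: 0.0003
```

Call:
{"api": "send_rows", "payload": {
  "targets": [
    {"x": 0.5,"y": 0,"z": 0,"roll": 0,"hand": 1},
    {"x": 1,"y": 0,"z": 0,"roll": 0,"hand": 1},
    {"x": 1.5,"y": 0,"z": 0,"roll": 0,"hand": 1},
    {"x": 2,"y": 0,"z": 0,"roll": 0,"hand": 1},
    {"x": 2.5,"y": 0,"z": 0,"roll": 0,"hand": 1},
    {"x": 3,"y": 0,"z": 0,"roll": 0,"hand": 1},
    {"x": 3,"y": 0,"z": 0,"roll": 0,"hand": 1},
    {"x": 3,"y": 0,"z": 0,"roll": 0,"hand": 1}
  ]
}}

```text
clock: 7.88
position: [0.6485, 0.0509, 0.1119]
orientation: [-0.001, 1.574, 0.001]
contact_force: [-5.2, -0.7, 1.3]
width: -0.0002
```

Call:
{"api": "send_rows", "payload": {
  "targets": [
    {"x": 0.5,"y": 0,"z": 0,"roll": 0,"hand": 1},
    {"x": 1,"y": 0,"z": 0,"roll": 0,"hand": 1},
    {"x": 1.5,"y": 0,"z": 0,"roll": 0,"hand": 1},
    {"x": 2,"y": 0,"z": 0,"roll": 0,"hand": 1},
    {"x": 2.5,"y": 0,"z": 0,"roll": 0,"hand": 1},
    {"x": 2.5,"y": 0,"z": 0,"roll": 0,"hand": 1},
    {"x": 2.5,"y": 0,"z": 0,"roll": 0,"hand": 1},
    {"x": 2.5,"y": 0,"z": 0,"roll": 0,"hand": 1}
  ]
}}

```text
clock: 8.55
position: [0.6507, 0.0507, 0.1118]
orientation: [-0.001, 1.574, 0.0]
contact_force: [-5.3, -1.2, 2.4]
width: 0.0004
```

Call:
{"api": "send_rows", "payload": {
  "targets": [
    {"x": 0.5,"y": 0,"z": 0,"roll": 0,"hand": 1},
    {"x": 1,"y": 0,"z": 0,"roll": 0,"hand": 1},
    {"x": 1.5,"y": 0,"z": 0,"roll": 0,"hand": 1},
    {"x": 1.5,"y": 0,"z": 0,"roll": 0,"hand": 1},
    {"x": 1.5,"y": 0,"z": 0,"roll": 0,"hand": 1},
    {"x": 1.5,"y": 0,"z": 0,"roll": 0,"hand": 1},
    {"x": 1.5,"y": 0,"z": 0,"roll": 0,"hand": 1},
    {"x": 1.5,"y": 0,"z": 0,"roll": 0,"hand": 1}
  ]
}}

```text
clock: 9.22
position: [0.6507, 0.0508, 0.1116]
orientation: [-0.001, 1.577, 0.0]
contact_force: [-9.2, -1.6, 3.7]
width: -0.0002
```

The force has risen to 9 N with no further travel, so the door is on its stop, 4 mm in. Now take the finger away quickly.

Call:
{"api": "send_rows", "payload": {
  "targets": [
    {"x": -35,"y": 0,"z": 0,"roll": 0,"hand": 1},
    {"x": -75,"y": 0,"z": 0,"roll": 0,"hand": 1},
    {"x": -110,"y": 0,"z": 0,"roll": 0,"hand": 1},
    {"x": -120,"y": 0,"z": 0,"roll": 0,"hand": 1},
    {"x": -120,"y": 0,"z": 10,"roll": 0,"hand": 1},
    {"x": -120,"y": -15,"z": 25,"roll": 0,"hand": 1},
    {"x": -120,"y": -30,"z": 40,"roll": 0,"hand": 1},
    {"x": -120,"y": -40,"z": 50,"roll": 0,"hand": 1}
  ]
}}

```text
clock: 9.88
position: [0.538, 0.0098, 0.1655]
orientation: [-0.002, 1.564, 0.0]
contact_force: [1.1, 0.4, 0.7]
width: 0.0
```

```bash
python3 - <<'E'
from h import *
s=sense();print(s["position"].round(4),s["contact_force"].round(1),s["clock"])
b=get_image("wrist")[:,:,::-1];a=get_image("top")[:,:,::-1]; cv2.imwrite("pics/w5.png",b)
cv2.imwrite("pics/ajar.png",np.hstack([cv2.resize(b,(400,300)),cv2.resize(a[100:250,160:360],(400,300),interpolation=cv2.INTER_CUBIC)]))
E
```

```text
[0.538  0.0098 0.1655] [1.1 0.4 0.7] 9.8833
```

View pics/ajar.png

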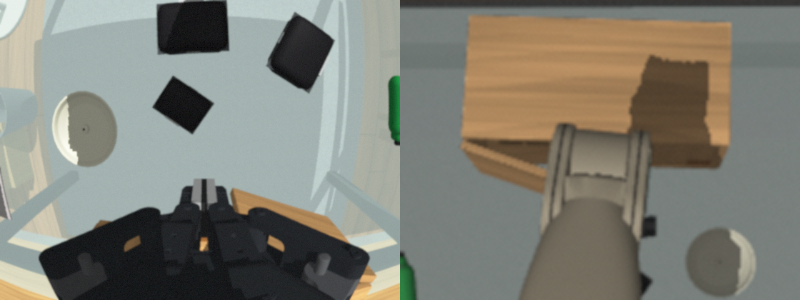

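The door sprang ajar to about 0.3 rad: in the top crop its free edge is at about (545,185) and the hinge at (462,147). I'm going round the free edge and in behind it.

Call:
{"api": "send_rows", "payload": {
  "targets": [
    {"x": 0,"y": -15,"z": 0,"roll": 0,"hand": 1},
    {"x": 20,"y": -22,"z": 0,"roll": 0,"hand": 1},
    {"x": 45,"y": -22,"z": 0,"roll": 0,"hand": 1},
    {"x": 70,"y": -22,"z": 0,"roll": 0,"hand": 1},
    {"x": 95,"y": -22,"z": 0,"roll": 0,"hand": 1},
    {"x": 110,"y": -22,"z": 0,"roll": 0,"hand": 1},
    {"x": 115,"y": -22,"z": 0,"roll": 0,"hand": 1},
    {"x": 115,"y": -22,"z": 0,"roll": 0,"hand": 1}
  ]
}}

```text
clock: 10.65
position: [0.6503, -0.0106, 0.1614]
orientation: [-0.001, 1.571, 0.002]
contact_force: [0.3, -0.7, 0.4]
width: -0.0001
```

```bash
python3 - <<'E'
from h import *
s=sense();print(s["position"].round(4),s["contact_force"].round(1),s["clock"])
b=get_image("wrist")[:,:,::-1];a=get_image("top")[:,:,::-1]
cv2.imwrite("pics/behind.png",np.hstack([cv2.resize(b,(400,300)),cv2.resize(a[130:230,170:303],(400,300),interpolation=cv2.INTER_CUBIC)]))
E
```

```text
[ 0.6503 -0.0106  0.1614] [ 0.3 -0.7  0.4] 10.65
```

View pics/behind.png

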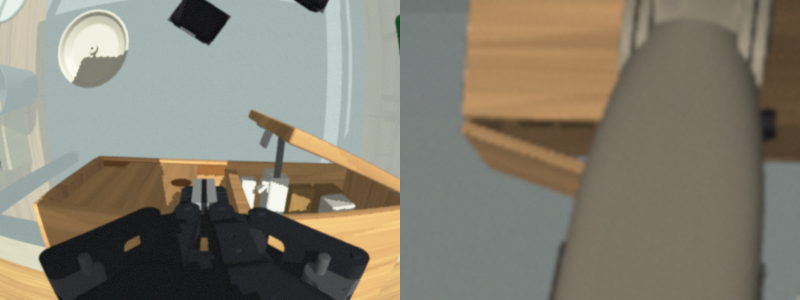

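The wrist view shows the ajar door's free edge at (250,113). The fingertips at (205,190) are just in front of the cabinet front and right of the door, and the gap behind the door is open. Now down and in.

Call:
{"api": "send_rows", "payload": {
  "targets": [
    {"x": -5,"y": 0,"z": -8,"roll": 0,"hand": 1},
    {"x": -5,"y": 0,"z": -20,"roll": 0,"hand": 1},
    {"x": -5,"y": 0,"z": -32,"roll": 0,"hand": 1},
    {"x": -5,"y": 5,"z": -42,"roll": 0,"hand": 1},
    {"x": -5,"y": 20,"z": -42,"roll": 0,"hand": 1},
    {"x": -5,"y": 38,"z": -42,"roll": 0,"hand": 1},
    {"x": -5,"y": 53,"z": -42,"roll": 0,"hand": 1},
    {"x": -5,"y": 60,"z": -42,"roll": 0,"hand": 1}
  ]
}}

```text
clock: 11.42
position: [0.6437, 0.0517, 0.1202]
orientation: [-0.002, 1.571, 0.003]
contact_force: [0.9, 0.4, 0.5]
width: 0.0002
```

```bash
python3 - <<'E'
from h import *
s=sense();print(s["position"].round(4),s["contact_force"].round(1),s["clock"])
# finger path: contact radius r along door, 16 mm off the inner face, hinge (670,205)
for t in (.32,.45,.6,.8,1.0,1.2,1.4,1.55,1.68):
    r=150; o=14
    print(t,np.round([670-r*np.sin(t)+o*np.cos(t),205-r*np.cos(t)-o*np.sin(t)]))
b=get_image("wrist")[:,:,::-1];a=get_image("scene")[:,:,::-1]
cv2.imwrite("pics/in.png",np.hstack([cv2.resize(b,(400,300)),cv2.resize(a[130:280,240:440],(400,300),interpolation=cv2.INTER_CUBIC)]))
E
```

```text
[0.6437 0.0517 0.1202] [0.9 0.4 0.5] 11.4167
0.32 [636.  58.]
0.45 [617.  64.]
0.6 [597.  73.]
0.8 [572.  90.]
1.0 [551. 112.]
1.2 [535. 138.]
1.4 [525. 166.]
1.55 [520. 188.]
1.68 [519. 207.]
```

View pics/in.png

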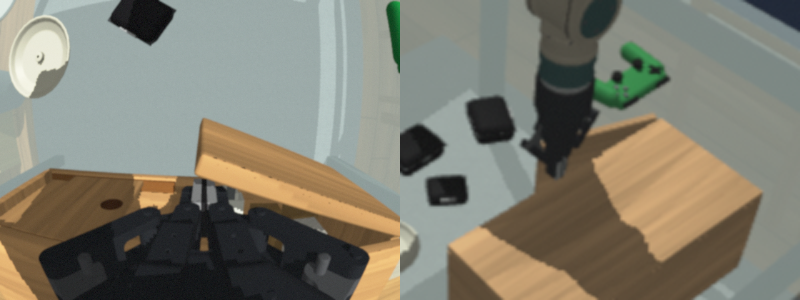

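The wrist view shows the fingertips at (205,190) behind the door, whose free edge is at (198,150), and nothing is in contact. I'll sweep the door open along an arc about the hinge.

Call:
{"api": "send_rows", "payload": {
  "targets": [
    {"x": -3,"y": 9,"z": 0,"roll": 0,"hand": 1},
    {"x": -8,"y": 9,"z": 0,"roll": 0,"hand": 1},
    {"x": -17,"y": 10,"z": 0,"roll": 0,"hand": 1},
    {"x": -27,"y": 12,"z": 0,"roll": 0,"hand": 1},
    {"x": -37,"y": 16,"z": 0,"roll": 0,"hand": 1},
    {"x": -47,"y": 21,"z": 0,"roll": 0,"hand": 1},
    {"x": -56,"y": 26,"z": 0,"roll": 0,"hand": 1},
    {"x": -64,"y": 32,"z": 0,"roll": 0,"hand": 1}
  ]
}}

```text
clock: 12.18
position: [0.5786, 0.0813, 0.1204]
orientation: [-0.001, 1.571, 0.001]
contact_force: [0.1, 0.5, 0.6]
width: -0.0001
```

Call:
{"api": "send_rows", "payload": {
  "targets": [
    {"x": -8,"y": 6,"z": 0,"roll": 0,"hand": 1},
    {"x": -16,"y": 13,"z": 0,"roll": 0,"hand": 1},
    {"x": -23,"y": 20,"z": 0,"roll": 0,"hand": 1},
    {"x": -29,"y": 28,"z": 0,"roll": 0,"hand": 1},
    {"x": -35,"y": 37,"z": 0,"roll": 0,"hand": 1},
    {"x": -40,"y": 46,"z": 0,"roll": 0,"hand": 1},
    {"x": -45,"y": 55,"z": 0,"roll": 0,"hand": 1},
    {"x": -49,"y": 64,"z": 0,"roll": 0,"hand": 1}
  ]
}}

```text
clock: 12.85
position: [0.5305, 0.146, 0.1203]
orientation: [-0.001, 1.571, 0.001]
contact_force: [0.6, -0.8, 1.1]
width: -0.0002
```

Call:
{"api": "send_rows", "payload": {
  "targets": [
    {"x": -3,"y": 10,"z": 0,"roll": 0,"hand": 1},
    {"x": -6,"y": 20,"z": 0,"roll": 0,"hand": 1},
    {"x": -8,"y": 30,"z": 0,"roll": 0,"hand": 1},
    {"x": -10,"y": 39,"z": 0,"roll": 0,"hand": 1},
    {"x": -11,"y": 46,"z": 0,"roll": 0,"hand": 1},
    {"x": -11,"y": 52,"z": 0,"roll": 0,"hand": 1},
    {"x": -11,"y": 56,"z": 0,"roll": 0,"hand": 1},
    {"x": -11,"y": 56,"z": 0,"roll": 0,"hand": 1}
  ]
}}

```text
clock: 13.52
position: [0.5199, 0.2018, 0.1202]
orientation: [-0.001, 1.571, 0.002]
contact_force: [-0.3, -1.3, -0.2]
width: -0.0
```

Call:
{"api": "send_rows", "payload": {
  "targets": [
    {"x": 0,"y": -8,"z": 0,"roll": 0,"hand": 1},
    {"x": 0,"y": -18,"z": 0,"roll": 0,"hand": 1},
    {"x": 0,"y": -30,"z": 8,"roll": 0,"hand": 1},
    {"x": 0,"y": -45,"z": 25,"roll": 0,"hand": 1},
    {"x": 0,"y": -60,"z": 50,"roll": 0,"hand": 1},
    {"x": -15,"y": -75,"z": 80,"roll": 0,"hand": 1},
    {"x": -45,"y": -90,"z": 100,"roll": 0,"hand": 1},
    {"x": -75,"y": -100,"z": 110,"roll": 0,"hand": 1}
  ]
}}

```text
clock: 14.18
position: [0.4465, 0.0987, 0.234]
orientation: [0.001, 1.565, -0.001]
contact_force: [0.2, 0.3, 0.5]
width: -0.0
```

Call:
{"api": "send_rows", "payload": {
  "targets": [
    {"x": -2,"y": -35,"z": 0,"roll": 0,"hand": 1},
    {"x": -5,"y": -70,"z": 0,"roll": 0,"hand": 1},
    {"x": -10,"y": -105,"z": 0,"roll": 0,"hand": 1},
    {"x": -15,"y": -140,"z": 0,"roll": 0,"hand": 1},
    {"x": -20,"y": -175,"z": 0,"roll": 0,"hand": 1},
    {"x": -25,"y": -205,"z": 0,"roll": 0,"hand": 1},
    {"x": -30,"y": -225,"z": 0,"roll": 0,"hand": 1},
    {"x": -30,"y": -230,"z": 0,"roll": 0,"hand": 1}
  ]
}}

```text
clock: 14.85
position: [0.4136, -0.1326, 0.2309]
orientation: [0.002, 1.571, -0.005]
contact_force: [0.6, -0.0, 0.1]
width: 0.0001
```

```bash
python3 - <<'E'
from h import *
s=sense();print(s["position"].round(4),s["contact_force"].round(1),s["clock"])
b=get_image("scene")[:,:,::-1];a=get_image("top")[:,:,::-1];cv2.imwrite("pics/t9.png",a);cv2.imwrite("pics/s9.png",b)
cv2.imwrite("pics/fin.png",np.hstack([cv2.resize(b[100:325,140:440],(400,300)),cv2.resize(a[100:288,110:360],(400,300),interpolation=cv2.INTER_CUBIC)]))
E
```

```text
[ 0.4136 -0.1326  0.2309] [ 0.6 -0.   0.1] 14.85
```

View pics/fin.png

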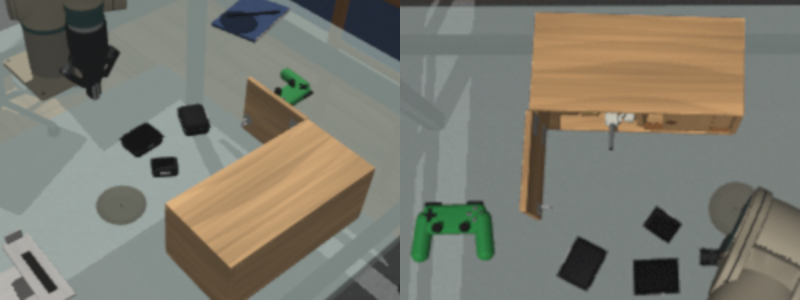

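Both views show the door wide open (top crop, from the hinge at (530,110) to the free edge at (522,213)), the case clear at (662,224), and the other items seemingly in place. I'll check the door angle and the others numerically.

```bash
python3 - <<'E'
from h import *
p=camera_params("top");a=cv2.imread("pics/t9.png");o=cv2.imread("pics/top0.png")
h=cv2.cvtColor(a,cv2.COLOR_BGR2HSV);w=((h[...,0]<22)&(h[...,1]>90)&(h[...,2]>90)).astype(np.uint8)
# outer (left) top edge of the door: leftmost wood pixel per row
L=np.array([(np.flatnonzero(w[r,175:215])[0]+175,r) for r in range(176,228) if w[r,175:215].any()])
W=cast(p,L,.158);k=np.polyfit(W[:,0],W[:,1],1);print("outer edge x",W[[0,-1],0].round(3),"y",W[[0,-1],1].round(3),"rms",np.std(W[:,1]-np.polyval(k,W[:,0])).round(4))
# direction toward -x; cabinet y axis yaw -0.017
print("door angle approx", np.pi/2+np.arctan(-k[0])+(-.017)*-1)
def blob(im,f,z,box):
    m=f(im).astype(np.uint8);x0,x1,y0,y1=box;q=np.zeros_like(m);q[y0:y1,x0:x1]=m[y0:y1,x0:x1]
    c=max(cv2.findContours(q,cv2.RETR_EXTERNAL,cv2.CHAIN_APPROX_NONE)[0],key=cv2.contourArea);M=cv2.moments(c)
    return (cast(p,(M["m10"]/M["m00"],M["m01"]/M["m00"]),z)*1000).round(1)[0,:2]
g=lambda im:(im[...,1].astype(int)-im[...,2]>40)
print("ctrl",blob(o,g,.03,(100,190,210,280)),blob(a,g,.03,(100,190,210,280)))
b=lambda im:im.max(2)<45
print("case",blob(a,b,.02,(262,288,225,255)))
q=camera_params("scene");s0=cv2.imread("pics/scene0.png");s9=cv2.imread("pics/s9.png")
for n,(x0,x1,y0,y1) in dict(dish=(200,262,232,272),stand=(70,205,265,390)).items():
    A,B=[cv2.cvtColor(i[y0:y1,x0:x1],cv2.COLOR_BGR2GRAY).astype(np.float32) for i in(s0,s9)]
    print(n,"shift px",cv2.phaseCorrelate(A,B))
E
```

```text
outer edge x [0.659 0.514] y [0.22  0.226] rms 0.0009
door angle approx 1.6211006421940168
ctrl [484.  380.9] [484.1 380.9]
case [488.4 -17.2]
dish shift px ((0.5399686005667625, -0.13681047948317726), 0.5663589883595705)
stand shift px ((0.6990796595356557, 0.6965307113082133), 0.5981191661693431)
```

The angle comes out at about 1.60 to 1.62 rad depending on the cabinet yaw. That is only slightly past square, so I'll nudge the door about 0.08 rad further for margin.

Call:
{"api": "send_rows", "payload": {
  "targets": [
    {"x": 10,"y": 36,"z": 0,"roll": 0,"hand": 1},
    {"x": 22,"y": 74,"z": 0,"roll": 0,"hand": 1},
    {"x": 35,"y": 112,"z": 0,"roll": 0,"hand": 1},
    {"x": 50,"y": 150,"z": 0,"roll": 0,"hand": 1},
    {"x": 65,"y": 186,"z": 0,"roll": 0,"hand": 1},
    {"x": 82,"y": 220,"z": 0,"roll": 0,"hand": 1},
    {"x": 98,"y": 250,"z": 0,"roll": 0,"hand": 1},
    {"x": 105,"y": 275,"z": -10,"roll": 0,"hand": 1}
  ]
}}

```text
clock: 15.62
position: [0.5225, 0.15, 0.2224]
orientation: [-0.002, 1.566, 0.005]
contact_force: [1.9, -1.1, 1.0]
width: 0.0001
```

Call:
{"api": "send_rows", "payload": {
  "targets": [
    {"x": 0,"y": 0,"z": -25,"roll": 0,"hand": 1},
    {"x": 0,"y": 0,"z": -55,"roll": 0,"hand": 1},
    {"x": 0,"y": 0,"z": -85,"roll": 0,"hand": 1},
    {"x": 0,"y": 8,"z": -102,"roll": 0,"hand": 1},
    {"x": 0,"y": 20,"z": -102,"roll": 0,"hand": 1},
    {"x": 0,"y": 32,"z": -102,"roll": 0,"hand": 1},
    {"x": 0,"y": 44,"z": -102,"roll": 0,"hand": 1},
    {"x": 0,"y": 52,"z": -102,"roll": 0,"hand": 1}
  ]
}}

```text
clock: 16.28
position: [0.5215, 0.2005, 0.1205]
orientation: [-0.001, 1.567, 0.004]
contact_force: [-0.1, 0.2, -0.6]
width: -0.0002
```

Call:
{"api": "send_rows", "payload": {
  "targets": [
    {"x": 0,"y": 6,"z": 0,"roll": 0,"hand": 1},
    {"x": 0,"y": 12,"z": 0,"roll": 0,"hand": 1},
    {"x": 0,"y": 17,"z": 0,"roll": 0,"hand": 1},
    {"x": 0,"y": 20,"z": 0,"roll": 0,"hand": 1},
    {"x": 0,"y": 22,"z": 0,"roll": 0,"hand": 1},
    {"x": 0,"y": 22,"z": 0,"roll": 0,"hand": 1},
    {"x": 0,"y": 15,"z": 0,"roll": 0,"hand": 1},
    {"x": 0,"y": 0,"z": 0,"roll": 0,"hand": 1}
  ]
}}

```text
clock: 16.95
position: [0.5185, 0.1981, 0.1175]
orientation: [-0.002, 1.574, 0.003]
contact_force: [-0.3, -0.1, 0.4]
width: -0.0001
```

Call:
{"api": "send_rows", "payload": {
  "targets": [
    {"x": 0,"y": -15,"z": 8,"roll": 0,"hand": 1},
    {"x": 0,"y": -30,"z": 30,"roll": 0,"hand": 1},
    {"x": 0,"y": -48,"z": 60,"roll": 0,"hand": 1},
    {"x": -10,"y": -70,"z": 90,"roll": 0,"hand": 1},
    {"x": -30,"y": -100,"z": 110,"roll": 0,"hand": 1},
    {"x": -55,"y": -130,"z": 115,"roll": 0,"hand": 1},
    {"x": -75,"y": -162,"z": 115,"roll": 0,"hand": 1},
    {"x": -90,"y": -195,"z": 115,"roll": 0,"hand": 1}
  ]
}}

```text
clock: 17.62
position: [0.4265, 0.0021, 0.2327]
orientation: [-0.001, 1.574, 0.002]
contact_force: [1.0, -1.6, 0.3]
width: -0.0002
```

Call:
{"api": "send_rows", "payload": {
  "targets": [
    {"x": -3,"y": -35,"z": 0,"roll": 0,"hand": 1},
    {"x": -6,"y": -70,"z": 0,"roll": 0,"hand": 1},
    {"x": -10,"y": -105,"z": 0,"roll": 0,"hand": 1},
    {"x": -14,"y": -130,"z": 0,"roll": 0,"hand": 1},
    {"x": -14,"y": -145,"z": 0,"roll": 0,"hand": 1},
    {"x": -14,"y": -150,"z": 0,"roll": 0,"hand": 1},
    {"x": -14,"y": -150,"z": 0,"roll": 0,"hand": 1},
    {"x": -14,"y": -150,"z": 0,"roll": 0,"hand": 1}
  ]
}}

```text
clock: 18.28
position: [0.4149, -0.1462, 0.2325]
orientation: [0.001, 1.573, 0.002]
contact_force: [-0.6, 0.3, 0.8]
width: -0.0003
```

```bash
python3 - <<'E'
from h import *
s=sense();print(s["position"].round(4),s["contact_force"].round(1),s["clock"])
p=camera_params("top");a=get_image("top")[:,:,::-1];cv2.imwrite("pics/t10.png",a)
h=cv2.cvtColor(np.ascontiguousarray(a),cv2.COLOR_BGR2HSV);w=((h[...,0]<22)&(h[...,1]>90)&(h[...,2]>90)).astype(np.uint8)
L=np.array([(np.flatnonzero(w[r,170:215])[0]+170,r) for r in range(176,228) if w[r,170:215].any()])
W=cast(p,L,.158);k=np.polyfit(W[:,0],W[:,1],1);print("door angle",np.pi/2-np.arctan(k[0])-.017, W[[0,-1]].round(3).tolist())
cv2.imwrite("pics/fin2.png",cv2.resize(np.ascontiguousarray(a[90:300,30:510]),None,fx=1.6,fy=1.6))
E
```

```text
[ 0.4149 -0.1462  0.2325] [-0.6  0.3  0.8] 18.2833
door angle 1.7083909060204032 [[0.659, 0.223, 0.158], [0.515, 0.246, 0.158]]
```

View pics/fin2.png

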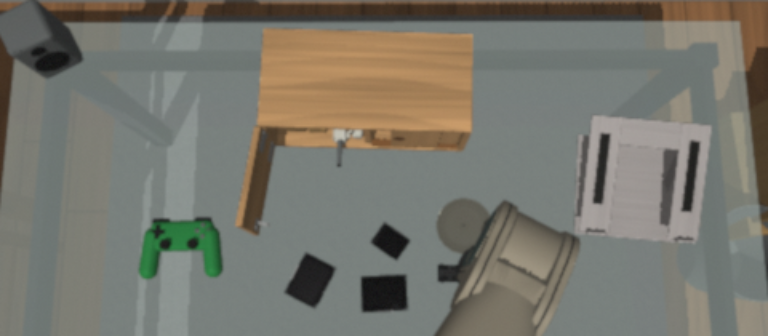

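The final view shows the door past square at about 1.7 rad (free edge at (245,228)) and the case clear at (390,241). The dish (463,224), controller (180,247) and stand (645,180) are in place, and the arm is clear and high. Handing in.

```bash
python3 -c "
from rig import *
print(sense()['clock']); print(sign_off())"
```

```text
18.3333
the job is handed in; nothing more can be done
None
```

The job is done and handed in at 18.3 s, with the arm raised clear and touching nothing.

- **Case:** I slid the smallest black box along the desk with shut fingertips, without lifting it. It went from about (547, 105) to (488, -17) mm, well outside the door's swing.
- **Door:** I pressed it near its free edge until it reached its stop at about 9 N, then took the finger away. It sprang ajar to about 0.3 rad by itself, and I pushed it open from behind the free edge.

**Last checks:**
- **Door angle:** After the first push it measured only 1.60 to 1.62 rad, a thin margin over square, so I nudged it further. The final image gives about 1.71 rad.
- **Controller:** Its measured position changed by 0.1 mm, so it did not move.
- **Dish and stand:** An image comparison gave shifts under 1 pixel, but shadow changes make that a weak check. I never went near either one, and both look unmoved in the last picture.
- **Forces:** No force above about 10 N was reported at the end of any move.

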